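# Nest the cups and lift the cassette out by its catches

## Robot

A 6-joint arm with a two-finger parallel gripper is mounted at the origin on a cart in front of the work surface, level with it; the furniture and walls round the work are solid. World frame = base frame: x ahead of the robot, y to its left, z up, the work surface at z = 0. Lengths are in mm, angles in rad, forces in N, time in s.
With the tool pointing down it reaches from about 350 to 925 mm from the base axis. Payload 6.4 kg.
Tool frame: the origin (TCP) lies midway between the tips of the shut fingers; the grasp point (between the pads) lies 19 mm behind it; y points along the fingers, x is the direction in which the jaws open and shut, and the axes are right-handed (so a half turn about y gives the same grasp; the last joint's range is limited). The gripper opens to 85 mm and grips with 20 to 120 N. Pads are 22 mm wide; open, the fingers measure 114 mm over their backs; the gripper's body (76 mm by 85 mm) begins 54 mm behind the grasp point. The pads swing forward as they close: fully open they stand 13 mm farther back than shut.
Start: joints at [-1.51, 0.245, 1.558, -0, 1.339, -0.174], TCP at [151.226, -632.174, 191.49] pointing down, gripper open.
Joint ranges: [-3.13, 3.13], [-1.02, 2.26], [0.13, 2.54], [-0.95, 4.09], [0.21, 2.88], [-2.74, 2.74]. Speed limits (rad/s): [2.57, 2.57, 3.14, 3.14, 3.14, 3.14].

## Interface

Orientations are given as a 3x3 rotation matrix whose columns are the frame's x, y, z axes.
In Python, from rig import get_obs, eyes, robot gives the robot as it stands. The module is installed in compiled form; this text tells all that it offers.
- The arm moves only by the tool move_arm, never from a script. Its argument "moves" is a list of rows, each an object with "rot": the turn, a rotation vector about the world's x, y, z in degrees, a list of three; "linear": the shift along the world's x, y, z in m, a list of three; "jaw": the opening, from 0 (shut) to 1 (fully open). A call has 1 to 12 rows; each row shifts and turns the commanded pose from where the row before left it; what a row does not reach is not made up. A row lasts 1/8 s, in which the tool goes at most 62.5 mm and 10.7 degrees, less where a joint would pass 70% of its speed; a pose out of reach is approached as far as the arm can. A call with a gripper value outside its range is refused whole. The fingers move at their own pace and stop on an object; "squeeze" is the grip in N (left out, the last holds). Time passes only in rows, so rows that do not move let the fingers close. It gives the time, the measured TCP pose, the force and the opening at its end, in the units of the state.
- get_obs(): the state, without advancing time (a new reading comes with each control period).
- eyes.get_image(name): name is "scene" or "top" or "wrist"; returns the picture (480x640x3 uint8, red, green, blue); there is no depth.
- eyes.camera_info(name): a dict with "intrinsics" (3x3 intrinsics, pixels), "R" (3x3) and "t" (3): a world point X has camera coordinates R X + t. Camera axes: x right, y down, z forward; pixel columns grow to the right and rows downward; lengths in mm; the calibration is good to about 2 mm. A picture is of the moment at which its call begins: read the wrist's pose just before it. camera_info takes no time and is no camera call; for the wrist camera it gives the pose at the moment of the call.
- robot.sign_off(): hands the job in, once; it reports no verdict.
The state is a dict: "clock": time; "joint_positions": joint angles; "joint_vel": joint speeds; "joint_efforts": joint torques, N m; "eef_pos": TCP position; "tool_rot": TCP orientation; "ft_force": force on the tool from outside, world axes, zero at the start; "ft_torque": the same for the moment, N m; "finger_gap": finger opening in mm.
Only numpy, scipy, OpenCV 4.12 (cv2) and the standard library are available. Lean on these libraries where they do the work, as an engineer would, in place of code of your own. Each camera call takes 0.05 s, during which the arm holds its last target. There are 200 camera calls.

## Task

The sampling cassette in its docking base carries the largest of three steel cups: stand the middle-sized cup in it, then the smallest cup in the middle one. Then pinch the cassette's two opposed side catches together, lift the cassette straight up about 12 cm with the nested cups still in it, and finish holding it there level and still, catches pinched; do not put it down or let go. Leave the other things on the cart alone.

Things in the scene. Friction and masses are not known exactly. Their poses are not given: they have to be found in the camera images.
- dock: Grey docking base, fixed to the cart, 100 x 212 mm (x by y), origin centre of its underside. The top of its plate is 12 mm above the origin; end stops reach to 31 mm. Two aluminium keepers, at the middle of its long sides, reach to 29 mm; their lips hold the catch noses down.
- cassette: White cassette seated in the dock (same axes), about 72 x 182 mm, 105 mm tall, about 0.36 kg without cups (0.48 with them; varies by a quarter), origin centre of its underside, z up. At its -y end a low ring in which the large cup stands; at its +y end a closed slide box up to 50 mm high; in the middle a tower (24 x 32 mm, with a 32 x 36 mm cap from 99 to 105 mm) with a catch at its -x and +x side. Lifts straight up once both catches are pressed.
- pinch (a point): Point on the cassette's centre line 80 mm above its underside, midway between the two catches' finger pads. The pads are 32 mm wide (y) and stand from 62 to 96 mm above the cassette's underside; their outer faces are 54 mm apart along x (free) and 38 mm when fully pressed. The fingers close along the cassette's x axis.
- catch_a_pad (a point): Centre of the outer face of the catch on the -x side, 80 mm above the cassette's underside.
- catch_b_pad (a point): Same for the catch on the +x side.
- catch_a (a joint): Travel in m of catch a towards the tower: 0 = free (latched), 0.008 = fully pressed (stop). Its nose is clear of the keeper from 0.005. Sprung: 3 N to start, 8 N fully pressed.
- catch_b (a joint): The same for catch b.
- seat (a point): Centre of the cassette's ring, on the floor on which the large cup stands (58 mm from the cassette's centre towards -y, 8 mm above its underside).
- cup_large: Large steel cup standing in the cassette's ring: 62 mm across the rim, 51 mm across the foot. All three cups are 48 mm tall, round, with 2.5 mm walls and an inner floor 10 mm above the underside, so that each nested cup stands 10 mm proud of the one round it. Origin: centre of the underside.
- cup_middle: Middle steel cup, 48 mm across the rim, 39 mm across the foot, 48 mm tall, 40 g, standing on the cart. Origin: centre of the underside.
- cup_small: Small steel cup, 36 mm across the rim, 28 mm across the foot, 48 mm tall, 30 g, standing on the cart. Origin: centre of the underside.
- timer: Bystander: white kitchen-type timer, 66 x 66 x 48 mm, at the back left. Leave alone.
- gel_jar: Bystander: small jar, 43 mm across, 60 mm tall, at the back right. Leave alone.
- lancet_pack: Bystander: small carton, 31 x 47 x 72 mm, at the back left. Leave alone.
- tape_roll: Bystander: roll of tape, 104 mm across, 25 mm high, at the back right corner. Leave alone.
Mind the look-alikes: they are no part of the job. What is shaped like the cup_small but orange or red is not meant.

How it is judged (in metres and radians):
On the way, in this order (a step that is already met when the one before it is completed fails the run):
1. the middle cup stands in the large cup, let go, the cassette still in its dock (horizontal distance between cup_middle and cup_large below 0.008 m and z of cup_middle in the frame of cup_large between 0.004 and 0.014 m and horizontal distance between cup_large and seat below 0.008 m and z of cup_large in the frame of seat below 0.006 m and contact force between cup_middle and the fingers below 0.1 N and z of cassette in the frame of dock below 0.018 m), for 0.2 s.
2. the small cup stands in the middle cup, let go, the cassette still in its dock (horizontal distance between cup_small and cup_middle below 0.008 m and z of cup_small in the frame of cup_middle between 0.004 and 0.014 m and horizontal distance between cup_middle and cup_large below 0.008 m and z of cup_middle in the frame of cup_large between 0.004 and 0.014 m and horizontal distance between cup_large and seat below 0.008 m and z of cup_large in the frame of seat below 0.006 m and contact force between cup_small and the fingers below 0.1 N and z of cassette in the frame of dock below 0.018 m), for 0.2 s.
3. the cassette hangs clear of the dock by its two pinched catches, cups nested (value of joint each of catch_a, catch_b above 0.005 m and contact force between each of catch_a, catch_b and the fingers above 1 N and z of cassette in the frame of dock above 0.092 m and contact force between cassette and dock below 0.1 N and angle between cassette's own z axis and vertical below 0.2 rad and horizontal distance between cup_middle and cup_large below 0.008 m and z of cup_middle in the frame of cup_large between 0.004 and 0.014 m and horizontal distance between cup_small and cup_middle below 0.008 m and z of cup_small in the frame of cup_middle between 0.004 and 0.014 m and horizontal distance between cup_large and seat below 0.008 m and z of cup_large in the frame of seat below 0.006 m), for 0.2 s.
At the end, for the whole second after the job is handed in: Cassette held still, within 0.2 rad of level, 80 mm or more above its seat, clear of the dock, a finger pressing each catch (over 1 N, pressed 5 mm or more); large cup in its ring, middle in large, small in middle, each within 4 mm of its floor and 8 mm of centre, no cup touched (all of step 3 and contact force between each of cup_large, cup_middle, cup_small and the fingers below 0.1 N and linear speed of cassette below 0.03 m/s and angular speed of cassette below 0.3 rad/s); the arm keeps its last pose, push and grip.
It fails at once if a bystander is moved more than 20 mm (distance of any of timer, gel_jar, lancet_pack, tape_roll from where it was at the start of the episode above 0.02 m).
It fails at once if the cassette is tipped more than 0.35 rad (angle between cassette's own z axis and vertical above 0.35 rad).
It also fails if it takes over 59 s, if anything falls off the work surface, if the arm or the gripper's body presses on something with over 40 N, if the wrist force passes 120 N, or if a joint passes its speed limit or range.

## Working session

There is one attempt and no reset: what is moved stays moved. The work goes in short steps, Python scripts to look and compute and a tool call to move; the robot and the scene stay as the last step left them, time stands still between calls to the robot, and variables do not carry over. Pictures are saved under pics/ and viewed, on a budget of 10 in all, crops included, one or two more only if the job needs it, and the job is handed in when it is done.

Besides the shell and the picture viewer there is one more tool, called after "Emit:" as a command line: name --argument value ..., lists and objects as JSON in quotes. move_arm: Moves the arm, as the interface text tells. Its arguments: {"type":"object","properties":{"moves":{"type":"array","items":{"type":"object","properties":{"rot":{"type":"array","items":{"type":"number"}},"linear":{"type":"array","items":{"type":"number"}},"jaw":{"type":"number"}}}},"squeeze":{"type":"number"}},"required":["moves"]}

```bash
mkdir -p pics
cat > h.py <<'E'
import numpy as np, cv2
from rig import get_obs, eyes, robot
def info(n):
    c=eyes.camera_info(n); return np.array(c['intrinsics']),np.array(c['R']),np.array(c['t']).ravel()
def ray(n,uv,z,c=None):
    K,R,t=c or info(n); d=R.T@np.linalg.inv(K)@[uv[0],uv[1],1]; o=-R.T@t
    return o+d*(z-o[2])/d[2]
def proj(n,X,c=None):
    K,R,t=c or info(n); p=K@(R@np.array(X,float)+t); return p[:2]/p[2]
def snap(n,f):
    im=eyes.get_image(n)[:,:,::-1].copy(); cv2.imwrite('pics/'+f,im); return im
E
python3 - <<'E'
from h import *
snap('top','top0.png'); snap('scene','scene0.png')
for n in('top','scene'):
    K,R,t=info(n); print(n,K.round(1).tolist(),(-R.T@t).round(),R.round(3).tolist())
o=get_obs(); print(o['clock'],o['eef_pos'],np.round(o['tool_rot'],3).tolist(),o['finger_gap'])
E
```

```text
top [[448.9, 0.0, 314.3], [0.0, 448.9, 234.6], [0.0, 0.0, 1.0]] [420.  14. 993.] [[-0.018, -0.999, 0.03], [-0.995, 0.014, -0.103], [0.103, -0.032, -0.994]]
scene [[593.2, 0.0, 328.0], [0.0, 593.2, 243.7], [0.0, 0.0, 1.0]] [-96. 866. 805.] [[-0.821, -0.57, -0.019], [-0.297, 0.457, -0.839], [0.487, -0.683, -0.544]]
0.1 [ 151.17734566 -631.57234379  190.49400995] [[0.233, -0.0, 0.973], [-0.973, 0.002, 0.233], [-0.002, -1.0, 0.0]] 85.52366947931303
```

View pics/top0.png

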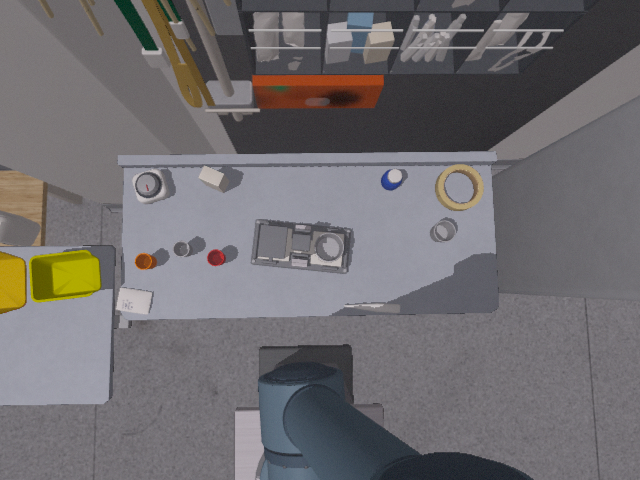

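View pics/scene0.png

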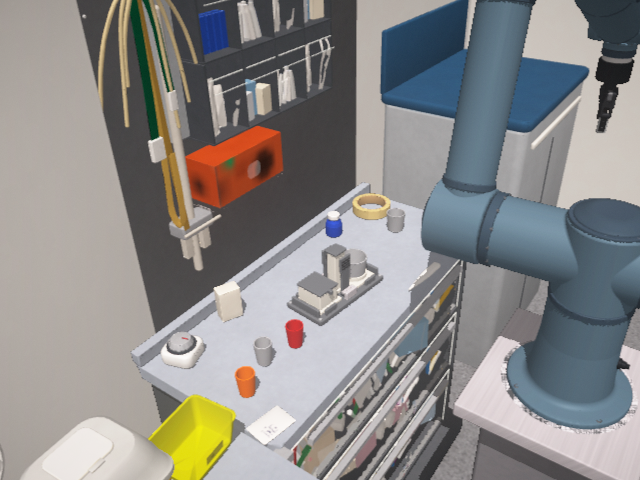

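The top view shows candidates for the small cup at (145,261) orange, (182,249) grey steel and (216,257) red. Only the grey one is steel. The middle cup is the grey one at (444,231), next to the tape. The cassette is at about (302,246), with the large cup at (329,247). I'll confirm in one crop and measure.

Run:
```python
from h import *
im=cv2.imread('pics/top0.png'); s=cv2.imread('pics/scene0.png')
a=cv2.resize(im[225:285,120:240],None,fx=4,fy=4,interpolation=cv2.INTER_CUBIC)
b=cv2.resize(im[205:285,240:360],None,fx=4,fy=4,interpolation=cv2.INTER_CUBIC)[:, :480]
c=cv2.resize(im[205:265,415:475],None,fx=5,fy=5,interpolation=cv2.INTER_CUBIC)
C=np.zeros((600,800,3),np.uint8); C[:240,:480]=a; C[240:560,:480]=b; C[:300,500:800]=c
C[300:600,500:800]=cv2.resize(s[330:405,225:300],(300,300),interpolation=cv2.INTER_CUBIC)
cv2.imwrite('pics/crop1.png',C)
K=info('top')
for n,uv,z in(('small rim',(182,248),48),('mid rim',(444,230),48),('large rim',(329,246),68),('tower',(301,244),117),('orange',(145,261),48),('red',(216,257),48)):
    print(n,ray('top',uv,z,K).round(1))
for n,z,q in(('dock',12,[(257,220),(353,229),(349,273),(252,265)]),):
    print([ray('top',p,z,K).round()[:2].tolist() for p in q])
```

```text
small rim [493.5 261.1  48. ]
mid rim [ 523.6 -293.9   48. ]
large rim [491.5 -45.7  68. ]
tower [492.5  12.2 117. ]
orange [467.6 337.1  48. ]
red [473.6 190.3  48. ]
[[555.0, 108.0], [533.0, -103.0], [436.0, -92.0], [457.0, 119.0]]
```

View pics/crop1.png

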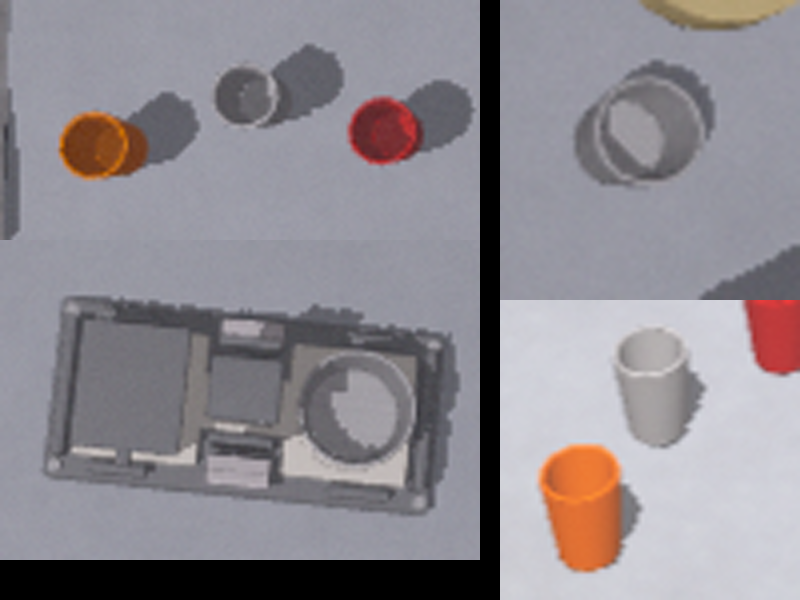

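The crop confirms the steel small cup (grey, next to the orange and red look-alikes) and the middle cup. The cassette yaw is about -6°. I'll go above the middle cup with the jaws turned to the cassette's x axis.

Emit:
move_arm --moves '[{"linear": [0.037, 0.034, 0.0], "rot": [0, 0, 7], "jaw": 1}, {"linear": [0.037, 0.034, 0.0], "rot": [0, 0, 7], "jaw": 1}, {"linear": [0.037, 0.034, 0.0], "rot": [0, 0, 7], "jaw": 1}, {"linear": [0.037, 0.034, 0.0], "rot": [0, 0, 7], "jaw": 1}, {"linear": [0.037, 0.034, 0.0], "rot": [0, 0, 7], "jaw": 1}, {"linear": [0.037, 0.034, 0.0], "rot": [0, 0, 7], "jaw": 1}, {"linear": [0.037, 0.034, 0.0], "rot": [0, 0, 7], "jaw": 1}, {"linear": [0.037, 0.034, 0.0], "rot": [0, 0, 7], "jaw": 1}, {"linear": [0.037, 0.034, 0.0], "rot": [0, 0, 7], "jaw": 1}, {"linear": [0.037, 0.034, 0.0], "rot": [0, 0, 7], "jaw": 1}, {"linear": [0, 0, 0], "jaw": 1}, {"linear": [0, 0, 0], "jaw": 1}]'

```text
invalid input at $.moves[10]: expected keys rot, linear, jaw
```

Run:
```python
from h import *
o=get_obs(); K,R,t=info('wrist'); snap('wrist','w1.png')
print(o['clock'],o['eef_pos'].round(1),np.round(o['tool_rot'],3).tolist())
C=-R.T@t; print('cam',C.round(),R.round(2).tolist(),K.round(1).tolist()); print('tool frame',(np.array(o['tool_rot']).T@(C-o['eef_pos'])).round(1))
print('exp mid rim',proj('wrist',[523.6,-294,48],(K,R,t)))
```

```text
0.1 [ 151.2 -631.6  190.5] [[0.233, -0.0, 0.973], [-0.973, 0.002, 0.233], [-0.002, -1.0, 0.0]]
cam [ 223. -614.  374.] [[0.23, -0.97, -0.0], [-0.93, -0.22, 0.29], [-0.28, -0.07, -0.96]] [[373.6, 0.0, 324.2], [0.0, 373.6, 242.5], [0.0, 0.0, 1.0]]
tool frame [  -0.5 -183.7   73.6]
exp mid rim [-111.47848204 -564.91580383]
```

View pics/w1.png

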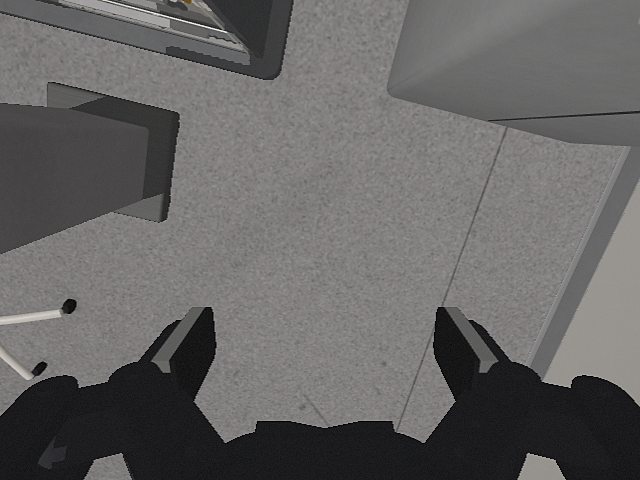

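The call was refused because every row needs all keys, so I'm resending it. The picture shows only the floor and the open fingers.

Emit:
move_arm --moves '[{"linear": [0.037, 0.034, 0.0], "rot": [0, 0, 7], "jaw": 1}, {"linear": [0.037, 0.034, 0.0], "rot": [0, 0, 7], "jaw": 1}, {"linear": [0.037, 0.034, 0.0], "rot": [0, 0, 7], "jaw": 1}, {"linear": [0.037, 0.034, 0.0], "rot": [0, 0, 7], "jaw": 1}, {"linear": [0.037, 0.034, 0.0], "rot": [0, 0, 7], "jaw": 1}, {"linear": [0.037, 0.034, 0.0], "rot": [0, 0, 7], "jaw": 1}, {"linear": [0.037, 0.034, 0.0], "rot": [0, 0, 7], "jaw": 1}, {"linear": [0.037, 0.034, 0.0], "rot": [0, 0, 7], "jaw": 1}, {"linear": [0.037, 0.034, 0.0], "rot": [0, 0, 7], "jaw": 1}, {"linear": [0.037, 0.034, 0.0], "rot": [0, 0, 7], "jaw": 1}, {"linear": [0, 0, 0], "rot": [0, 0, 0], "jaw": 1}, {"linear": [0, 0, 0], "rot": [0, 0, 0], "jaw": 1}]'

```text
clock: 1.65
eef_pos: [520.9, -292.2, 191.1]
tool_rot: [[0.993, -0.001, 0.114], [-0.114, 0.0, 0.993], [-0.001, -1.0, 0.0]]
ft_force: [-0.6, -0.8, -0.2]
finger_gap: 85.1
```

Run:
```python
from h import *
o=get_obs(); K,R,t=info('wrist'); snap('wrist','w2.png')
print(o['clock'],o['eef_pos'].round(1),np.round(o['tool_rot'],3).tolist())
print('exp mid rim',proj('wrist',[523.6,-294,48],(K,R,t)))
np.savez('w2.npz',K=K,R=R,t=t)
```

```text
1.65 [ 520.9 -292.2  191.1] [[0.993, -0.001, 0.114], [-0.114, 0.0, 0.993], [-0.001, -1.0, 0.0]]
exp mid rim [327.64436161 217.54562037]
```

View pics/w2.png

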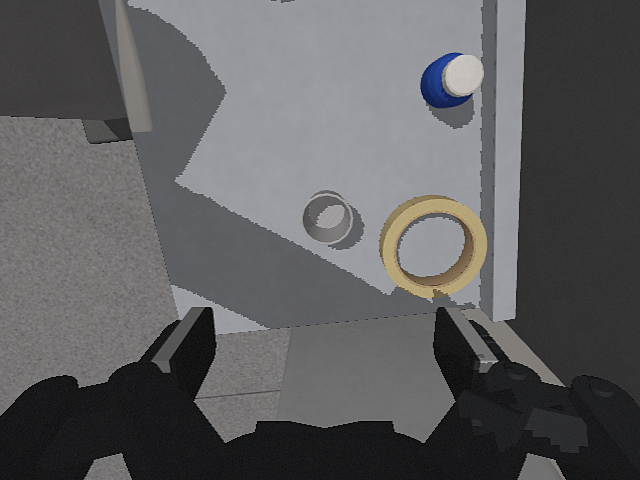

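The rim centre is at (328,218) against a predicted (327.6,217.5), so the top-view estimate holds to about 1 mm. I'll descend and grip the top 10 mm or so of the rim.

Emit:
move_arm --moves '[{"linear": [0.003, -0.0025, -0.03], "rot": [0, 0, 0], "jaw": 1}, {"linear": [0, 0, -0.04], "rot": [0, 0, 0], "jaw": 1}, {"linear": [0, 0, -0.04], "rot": [0, 0, 0], "jaw": 1}, {"linear": [0, 0, -0.03], "rot": [0, 0, 0], "jaw": 1}, {"linear": [0, 0, -0.016], "rot": [0, 0, 0], "jaw": 0.9}, {"linear": [0, 0, 0], "rot": [0, 0, 0], "jaw": 0.8}, {"linear": [0, 0, 0], "rot": [0, 0, 0], "jaw": 0.3}, {"linear": [0, 0, 0], "rot": [0, 0, 0], "jaw": 0.3}, {"linear": [0, 0, 0], "rot": [0, 0, 0], "jaw": 0.3}, {"linear": [0, 0, 0], "rot": [0, 0, 0], "jaw": 0.3}, {"linear": [0, 0, 0], "rot": [0, 0, 0], "jaw": 0.3}]' --squeeze 25

```text
clock: 3.08
eef_pos: [524.3, -294.6, 35.6]
tool_rot: [[0.993, 0.0, 0.114], [-0.114, -0.0, 0.993], [0.0, -1.0, -0.0]]
ft_force: [0.8, 0.9, 0.0]
finger_gap: 26.0
```

The gap closed to 26 mm, so the cup isn't held. I'll look.

Run:
```python
from h import *
a=snap('wrist','w3.png'); b=snap('scene','s3.png'); K=info('scene'); u,v=proj('scene',[524,-294,40],K).astype(int);print(u,v)
C=np.zeros((480,800,3),np.uint8); C[:,:420]=a[:,110:530]; w=b[max(v-50,0):v+45,u-38:u+38]; C[:,420:]=cv2.resize(w,(380,480),interpolation=cv2.INTER_CUBIC)
cv2.imwrite('pics/c3.png',C)
```

```text
393 215
```

View pics/c3.png

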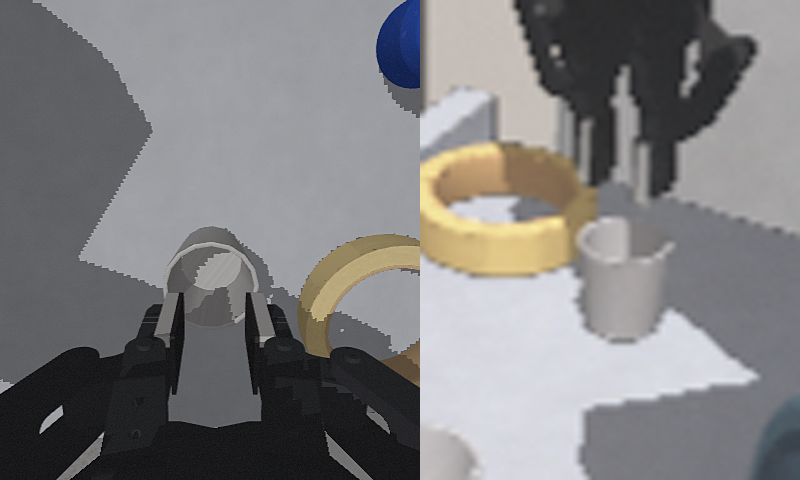

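Run:
```python
from h import *
S=info('scene'); W=info('wrist')
for z in (36,42,48,54,60): print(z,'scene -x tip',proj('scene',[507,-292,z],S).round(1),'wrist',[(proj('wrist',[524.3+s*.993,-294.6-s*.114,z],W)-[110,0]).round().tolist() for s in(-13,13)])
print('wrist rim at TCP xy',(proj('wrist',[524.3,-294.6,48],W)-[110,0]).round(),'scene rim',proj('scene',[524,-294.6,48],S).round(1))
im=cv2.imread('pics/w3.png')
# rim centre in crop: outer rim left 163..258 , top 243
for uv in((321,275),(321,290)): print(ray('wrist',uv,48,W).round(1))
# scene rim centre crop (627,243)
print(ray('scene',(355+(627-420)/5,165+243/5.05),48,S).round(1))
```

```text
36 scene -x tip [399.  218.7] wrist [[190.0, 276.0], [239.0, 276.0]]
42 scene -x tip [399.1 216.6] wrist [[189.0, 281.0], [240.0, 281.0]]
48 scene -x tip [399.3 214.6] wrist [[188.0, 285.0], [241.0, 285.0]]
54 scene -x tip [399.4 212.5] wrist [[188.0, 290.0], [242.0, 290.0]]
60 scene -x tip [399.5 210.4] wrist [[187.0, 296.0], [243.0, 296.0]]
wrist rim at TCP xy [215. 285.] scene rim [393.9 212.3]
[ 523.2 -288.9   48. ]
[ 522.2 -296.8   48. ]
[ 516.6 -294.5   48. ]
```

The cup is undisturbed and the fingers closed in the air above it. Finger width and row in the wrist view (depth about 149 mm), and the tips in the scene view, both put the real tips at z≈80, about 45 mm higher than the reported TCP implies. I'll trust the images, reopen, go down in a careful step with force readings, and check.

Emit:
move_arm --moves '[{"linear": [0, 0, 0], "rot": [0, 0, 0], "jaw": 0.8}, {"linear": [0, 0, 0], "rot": [0, 0, 0], "jaw": 0.8}, {"linear": [0, 0, 0], "rot": [0, 0, 0], "jaw": 0.8}, {"linear": [0, 0, 0], "rot": [0, 0, 0], "jaw": 0.8}, {"linear": [0, 0, -0.01], "rot": [0, 0, 0], "jaw": 0.8}, {"linear": [0, 0, -0.01], "rot": [0, 0, 0], "jaw": 0.8}, {"linear": [0, 0, -0.01], "rot": [0, 0, 0], "jaw": 0.8}, {"linear": [0, 0, 0], "rot": [0, 0, 0], "jaw": 0.8}]'

```text
clock: 4.18
eef_pos: [523.3, -293.9, 3.9]
tool_rot: [[0.993, -0.002, 0.114], [-0.114, 0.002, 0.993], [-0.002, -1.0, 0.002]]
ft_force: [-0.6, 0.2, 0.8]
finger_gap: 68.5
```

Run:
```python
from h import *
o=get_obs();W=info('wrist')
a=snap('wrist','w4.png'); b=snap('scene','s4.png'); u,v=393,205
C=np.zeros((480,800,3),np.uint8); C[:,:420]=a[:,110:530]; w=b[v-50:v+45,u-38:u+38]; C[:,420:]=cv2.resize(w,(380,480),interpolation=cv2.INTER_CUBIC)
cv2.imwrite('pics/c4.png',C)
print(o['eef_pos'],o['ft_force'],o['finger_gap'])
for z in (0,20,30,40,50,60): print(z,[(proj('wrist',[524.3+s*.993+11*.114,-294.6-s*.114+11*.993,z],W)-[110,0]).round().tolist() for s in(-34,34)])
```

```text
[ 523.30256444 -293.93522152    3.90694212] [-0.5827262   0.21491608  0.82931961] 68.45722810944557
0 [[152.0, 255.0], [281.0, 255.0]]
20 [[146.0, 268.0], [288.0, 268.0]]
30 [[142.0, 276.0], [292.0, 276.0]]
40 [[137.0, 285.0], [296.0, 285.0]]
50 [[132.0, 295.0], [302.0, 295.0]]
60 [[127.0, 306.0], [307.0, 306.0]]
```

View pics/c4.png

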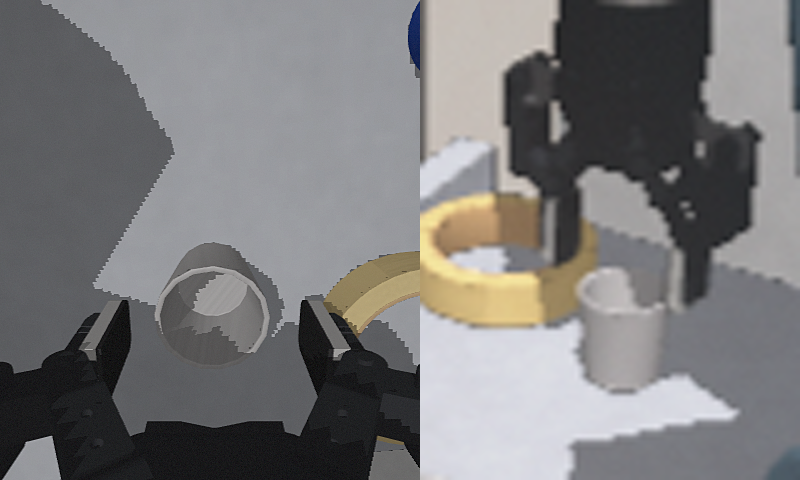

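The tips are seen at (128,300) and (300,300) in the crop, z≈54, with the reported TCP z at 4. That confirms an offset of about 50 mm. The cup is centred between the fingers. I'll go down 13 mm more and close.

Emit:
move_arm --moves '[{"linear": [0, 0, -0.007], "rot": [0, 0, 0], "jaw": 0.8}, {"linear": [0, 0, -0.006], "rot": [0, 0, 0], "jaw": 0.8}, {"linear": [0, 0, 0], "rot": [0, 0, 0], "jaw": 0.7}, {"linear": [0, 0, 0], "rot": [0, 0, 0], "jaw": 0.4}, {"linear": [0, 0, 0], "rot": [0, 0, 0], "jaw": 0.4}, {"linear": [0, 0, 0], "rot": [0, 0, 0], "jaw": 0.4}, {"linear": [0, 0, 0], "rot": [0, 0, 0], "jaw": 0.4}]' --squeeze 25

```text
clock: 5.15
eef_pos: [524.4, -294.8, -7.3]
tool_rot: [[0.993, 0.0, 0.114], [-0.114, -0.0, 0.993], [0.0, -1.0, -0.0]]
ft_force: [0.1, -0.0, -0.1]
finger_gap: 46.3
```

The cup is held (46 mm gap). I'll lift and approach the cassette from -y, stopping short for a wrist look at the large cup.

Emit:
move_arm --moves '[{"linear": [0, 0, 0.02], "rot": [0, 0, 0], "jaw": 0.4}, {"linear": [0, 0, 0.04], "rot": [0, 0, 0], "jaw": 0.4}, {"linear": [0, 0, 0.04], "rot": [0, 0, 0], "jaw": 0.4}, {"linear": [0, 0.02, 0.02], "rot": [0, 0, 0], "jaw": 0.4}, {"linear": [-0.01, 0.04, 0], "rot": [0, 0, 0], "jaw": 0.4}, {"linear": [-0.01, 0.04, 0], "rot": [0, 0, 0], "jaw": 0.4}, {"linear": [-0.01, 0.04, 0], "rot": [0, 0, 0], "jaw": 0.4}, {"linear": [0, 0.015, 0], "rot": [0, 0, 0], "jaw": 0.4}, {"linear": [0, 0, 0], "rot": [0, 0, 0], "jaw": 0.4}, {"linear": [0, 0, 0], "rot": [0, 0, 0], "jaw": 0.4}]'

```text
clock: 6.4
eef_pos: [494.9, -140.8, 113.1]
tool_rot: [[0.993, 0.001, 0.115], [-0.115, -0.001, 0.993], [0.001, -1.0, -0.001]]
ft_force: [-0.6, -0.0, 0.4]
finger_gap: 46.7
```

Run:
```python
from h import *
o=get_obs();W=info('wrist'); a=snap('wrist','w5.png')
print(o['clock'],o['eef_pos'].round(1),o['finger_gap'])
np.savez('w5.npz',K=W[0],R=W[1],t=W[2],p=o['eef_pos'])
for n,X in(('large rim',[491.5,-45.7,68]),('tower',[492.5,12.2,117]),('held rim',o['eef_pos']+[0,0,55])): print(n,proj('wrist',X,W).round())
```

```text
6.4 [ 494.9 -140.8  113.1] 46.72885731423143
large rim [299.  93.]
tower [275. -73.]
held rim [325. 330.]
```

View pics/w5.png

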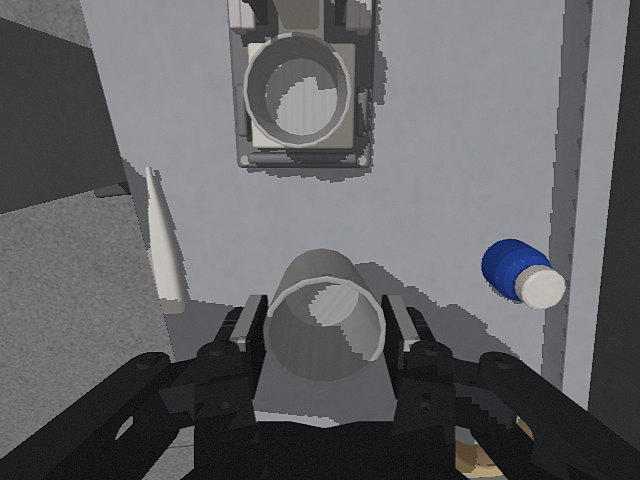

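The large rim centre is at (298,91) and the held rim at (325,330), both within 2 px of predictions. The dock edges are parallel to the jaws.

Run:
```python
from h import *
d=np.load('w5.npz'); W=(d['K'],d['R'],d['t'])
L=ray('wrist',(298,91),68,W); H=ray('wrist',(325,330),168.4,W); print(L.round(1),H.round(1),(L-H).round(1))
for uv,z in (((240,160),31),((368,160),31),((250,46),68),): print(ray('wrist',uv,z,W).round(1))
```

```text
[490.8 -44.7  68. ] [ 495.  -140.9  168.4] [  -4.2   96.1 -100.4]
[442.7 -80.9  31. ]
[531.3 -91.   31. ]
[467.6 -18.8  68. ]
```

Emit:
move_arm --moves '[{"linear": [-0.002, 0.04, 0], "rot": [0, 0, 0], "jaw": 0.4}, {"linear": [-0.002, 0.04, 0], "rot": [0, 0, 0], "jaw": 0.4}, {"linear": [0, 0.016, 0], "rot": [0, 0, 0], "jaw": 0.4}, {"linear": [0, 0, -0.02], "rot": [0, 0, 0], "jaw": 0.4}, {"linear": [0, 0, -0.02], "rot": [0, 0, 0], "jaw": 0.4}, {"linear": [0, 0, -0.02], "rot": [0, 0, 0], "jaw": 0.4}, {"linear": [0, 0, -0.012], "rot": [0, 0, 0], "jaw": 0.4}, {"linear": [0, 0, -0.008], "rot": [0, 0, 0], "jaw": 0.4}, {"linear": [0, 0, -0.005], "rot": [0, 0, 0], "jaw": 0.4}, {"linear": [0, 0, 0], "rot": [0, 0, 0], "jaw": 0.4}]'

```text
clock: 7.7
eef_pos: [490.3, -43.8, 27.5]
tool_rot: [[0.993, 0.0, 0.114], [-0.114, -0.0, 0.993], [0.0, -1.0, -0.0]]
ft_force: [0.3, -0.8, -0.2]
finger_gap: 46.4
```

Emit:
move_arm --moves '[{"linear": [0, 0, -0.003], "rot": [0, 0, 0], "jaw": 0.4}, {"linear": [0, 0, 0], "rot": [0, 0, 0], "jaw": 0.4}, {"linear": [0, 0, 0], "rot": [0, 0, 0], "jaw": 0.6}, {"linear": [0, 0, 0], "rot": [0, 0, 0], "jaw": 0.7}, {"linear": [0, 0, 0], "rot": [0, 0, 0], "jaw": 0.75}, {"linear": [0, 0, 0], "rot": [0, 0, 0], "jaw": 0.75}, {"linear": [0, 0, 0.03], "rot": [0, 0, 0], "jaw": 0.75}, {"linear": [0, 0, 0.04], "rot": [0, 0, 0], "jaw": 0.75}, {"linear": [0, 0, 0.05], "rot": [0, 0, 0], "jaw": 0.75}, {"linear": [0, 0, 0], "rot": [0, 0, 0], "jaw": 0.75}, {"linear": [0, 0, 0], "rot": [0, 0, 0], "jaw": 0.75}]'

```text
clock: 9.07
eef_pos: [489.9, -43.5, 144.0]
tool_rot: [[0.993, -0.001, 0.114], [-0.114, 0.0, 0.993], [-0.001, -1.0, 0.0]]
ft_force: [-0.0, 0.5, 0.3]
finger_gap: 64.3
```

Run:
```python
from h import *
o=get_obs();W=info('wrist'); a=snap('wrist','w6.png'); b=snap('scene','s6.png')
print(o['clock'],o['eef_pos'].round(1),o['finger_gap'],o['ft_force'])
np.savez('w6.npz',K=W[0],R=W[1],t=W[2],p=o['eef_pos'])
S=info('scene'); u,v=proj('scene',[490,-20,60],S).astype(int); print(u,v)
C=np.zeros((480,800,3),np.uint8); C[:,:420]=a[:,110:530]; w=b[v-48:v+48,u-38:u+38]; C[:,420:]=cv2.resize(w,(380,480),interpolation=cv2.INTER_CUBIC)
cv2.imwrite('pics/c6.png',C)
for n,X in(('large rim',[490.8,-44.7,68]),('mid rim',[490.8,-44.7,78])): print(n,(proj('wrist',X,W)-[110,0]).round(),proj('scene',X,S).round(1))
```

```text
9.075 [489.9 -43.5 144. ] 64.30402303880885 [-0.04551683  0.50110841  0.34983899]
345 264
large rim [216. 238.] [351.4 256.2]
mid rim [216. 242.] [351.4 252.4]
```

View pics/c6.png

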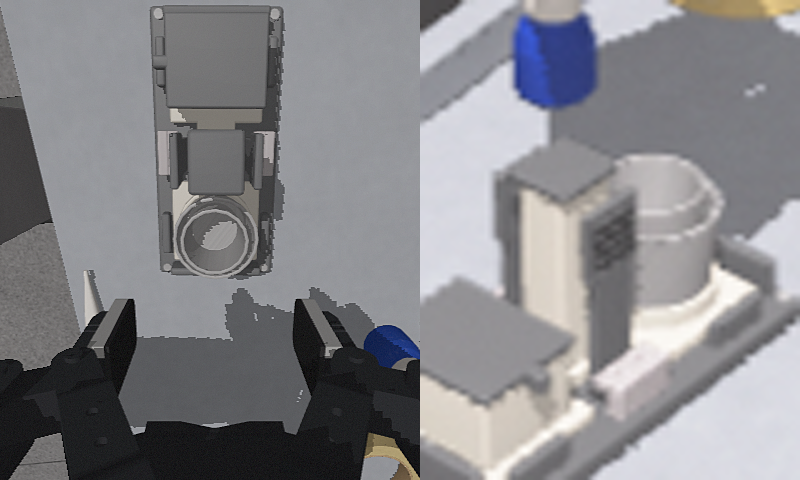

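The middle cup is nested: middle rim at (216,240), large rim at (216,238), standing proud and level in the scene crop. On to the small steel cup.

Emit:
move_arm --moves '[{"linear": [0, 0.02, 0.02], "rot": [0, 0, 0], "jaw": 0.75}, {"linear": [0.001, 0.05, 0.01], "rot": [0, 0, 0], "jaw": 0.75}, {"linear": [0.001, 0.05, 0], "rot": [0, 0, 0], "jaw": 0.75}, {"linear": [0.001, 0.05, 0], "rot": [0, 0, 0], "jaw": 0.75}, {"linear": [0, 0.05, 0], "rot": [0, 0, 0], "jaw": 0.75}, {"linear": [0, 0.05, 0], "rot": [0, 0, 0], "jaw": 0.75}, {"linear": [0, 0.036, 0], "rot": [0, 0, 0], "jaw": 0.75}, {"linear": [0, 0, 0], "rot": [0, 0, 0], "jaw": 0.75}, {"linear": [0, 0, 0], "rot": [0, 0, 0], "jaw": 0.75}]'

```text
clock: 10.3
eef_pos: [492.6, 261.6, 173.2]
tool_rot: [[0.993, -0.002, 0.114], [-0.114, -0.001, 0.993], [-0.002, -1.0, -0.001]]
ft_force: [0.0, -0.5, 0.4]
finger_gap: 64.2
```

Run:
```python
from h import *
o=get_obs();W=info('wrist'); a=snap('wrist','w7.png')
print(o['clock'],o['eef_pos'].round(1),o['finger_gap'])
np.savez('w7.npz',K=W[0],R=W[1],t=W[2],p=o['eef_pos'])
print(proj('wrist',[492.9,262,48],W))
w=np.load('w6.npz');W=(w['K'],w['R'],w['t'])
for n,uv,z in(('cap',(325.5,161.5),117),('mid',(326.5,240),78),('large',(326,238),68),('boxA',(110+152,7),31),('boxB',(110+283,7),31)): print(n,ray('wrist',uv,z,W).round(1))
```

```text
10.3 [492.6 261.6 173.2] 64.23388004330918
[324.87455113 219.95544332]
cap [496.9  13.2 117. ]
mid [491.3 -43.4  78. ]
large [490.9 -44.8  68. ]
boxA [464.2 116.1  31. ]
boxB [554.9 105.8  31. ]
```

View pics/w7.png

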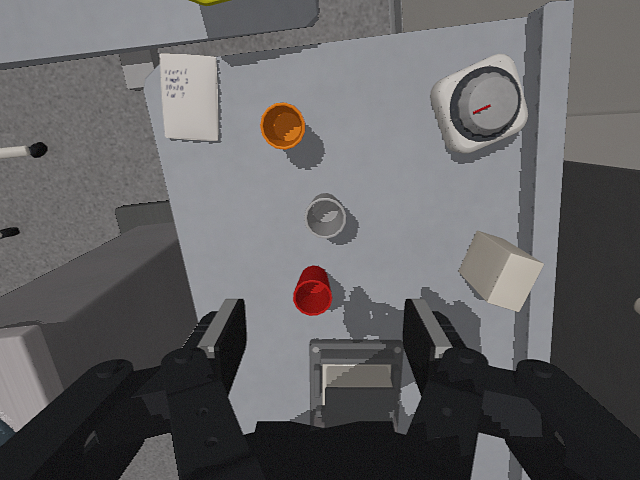

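The steel cup rim is at (325.5,216.5), between the orange (283,126) and red (313,290) look-alikes. That is about 3 mm further in y than predicted. I'll descend and grip it.

Emit:
move_arm --moves '[{"linear": [0.001, 0.0033, -0.03], "rot": [0, 0, 0], "jaw": 0.75}, {"linear": [0, 0, -0.04], "rot": [0, 0, 0], "jaw": 0.75}, {"linear": [0, 0, -0.04], "rot": [0, 0, 0], "jaw": 0.75}, {"linear": [0, 0, -0.03], "rot": [0, 0, 0], "jaw": 0.75}, {"linear": [0, 0, -0.02], "rot": [0, 0, 0], "jaw": 0.75}, {"linear": [0, 0, -0.014], "rot": [0, 0, 0], "jaw": 0.75}, {"linear": [0, 0, -0.007], "rot": [0, 0, 0], "jaw": 0.65}, {"linear": [0, 0, 0], "rot": [0, 0, 0], "jaw": 0.6}, {"linear": [0, 0, 0], "rot": [0, 0, 0], "jaw": 0.25}, {"linear": [0, 0, 0], "rot": [0, 0, 0], "jaw": 0.25}, {"linear": [0, 0, 0], "rot": [0, 0, 0], "jaw": 0.25}, {"linear": [0, 0, 0], "rot": [0, 0, 0], "jaw": 0.25}]' --squeeze 25

```text
clock: 11.85
eef_pos: [494.9, 266.0, -5.5]
tool_rot: [[0.993, 0.001, 0.114], [-0.114, 0.001, 0.993], [0.001, -1.0, 0.001]]
ft_force: [-2.4, 0.1, 5.3]
finger_gap: 33.9
```

Emit:
move_arm --moves '[{"linear": [0, 0, 0.02], "rot": [0, 0, 0], "jaw": 0.25}, {"linear": [0, 0, 0.045], "rot": [0, 0, 0], "jaw": 0.25}, {"linear": [0, 0, 0.05], "rot": [0, 0, 0], "jaw": 0.25}, {"linear": [0, -0.02, 0.04], "rot": [0, 0, 0], "jaw": 0.25}, {"linear": [-0.001, -0.05, 0], "rot": [0, 0, 0], "jaw": 0.25}, {"linear": [-0.001, -0.05, 0], "rot": [0, 0, 0], "jaw": 0.25}, {"linear": [-0.001, -0.05, 0], "rot": [0, 0, 0], "jaw": 0.25}, {"linear": [-0.001, -0.05, 0], "rot": [0, 0, 0], "jaw": 0.25}, {"linear": [0, -0.05, 0], "rot": [0, 0, 0], "jaw": 0.25}, {"linear": [0, -0.04, 0], "rot": [0, 0, 0], "jaw": 0.25}, {"linear": [0, 0, 0], "rot": [0, 0, 0], "jaw": 0.25}, {"linear": [0, 0, 0], "rot": [0, 0, 0], "jaw": 0.25}]'

```text
clock: 13.35
eef_pos: [490.2, -44.0, 149.0]
tool_rot: [[0.993, 0.001, 0.114], [-0.114, 0.0, 0.993], [0.001, -1.0, 0.0]]
ft_force: [-0.1, -0.3, -0.5]
finger_gap: 33.7
```

Run:
```python
from h import *
o=get_obs();W=info('wrist'); a=snap('wrist','w8.png')
print(o['clock'],o['eef_pos'].round(1),o['finger_gap'])
np.savez('w8.npz',K=W[0],R=W[1],t=W[2],p=o['eef_pos'])
print(proj('wrist',[491,-44,78],W),proj('wrist',o['eef_pos']+[0,0,53.5],W))
```

```text
13.35 [490.2 -44.  149. ] 33.728963358475376
[325.34305167 238.35704109] [324.66709938 327.43197104]
```

View pics/w8.png

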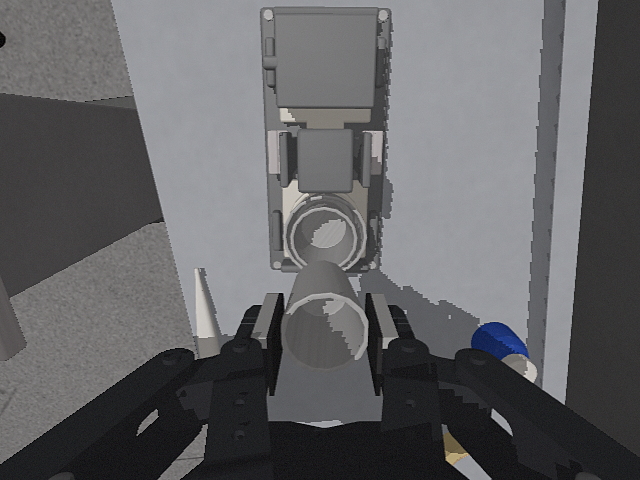

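The held rim is at (325,331) and the middle rim at about (325,237), on target within about 1.5 mm. Lowering.

Emit:
move_arm --moves '[{"linear": [0.0008, 0.001, -0.03], "rot": [0, 0, 0], "jaw": 0.25}, {"linear": [0, 0, -0.03], "rot": [0, 0, 0], "jaw": 0.25}, {"linear": [0, 0, -0.02], "rot": [0, 0, 0], "jaw": 0.25}, {"linear": [0, 0, -0.015], "rot": [0, 0, 0], "jaw": 0.25}, {"linear": [0, 0, -0.01], "rot": [0, 0, 0], "jaw": 0.25}, {"linear": [0, 0, -0.006], "rot": [0, 0, 0], "jaw": 0.25}, {"linear": [0, 0, 0], "rot": [0, 0, 0], "jaw": 0.25}, {"linear": [0, 0, 0], "rot": [0, 0, 0], "jaw": 0.25}]'

```text
clock: 14.4
eef_pos: [491.4, -43.5, 37.9]
tool_rot: [[0.993, 0.001, 0.114], [-0.114, -0.0, 0.993], [0.001, -1.0, -0.0]]
ft_force: [0.5, 0.2, -0.5]
finger_gap: 33.9
```

Emit:
move_arm --moves '[{"linear": [0, 0, -0.002], "rot": [0, 0, 0], "jaw": 0.25}, {"linear": [0, 0, 0], "rot": [0, 0, 0], "jaw": 0.25}, {"linear": [0, 0, 0], "rot": [0, 0, 0], "jaw": 0.5}, {"linear": [0, 0, 0], "rot": [0, 0, 0], "jaw": 0.6}, {"linear": [0, 0, 0], "rot": [0, 0, 0], "jaw": 0.6}, {"linear": [0, 0, 0], "rot": [0, 0, 0], "jaw": 0.6}, {"linear": [0, 0, 0.03], "rot": [0, 0, 0], "jaw": 0.6}, {"linear": [0, 0, 0.04], "rot": [0, 0, 0], "jaw": 0.8}, {"linear": [0, 0, 0.045], "rot": [0, 0, 0], "jaw": 0.95}, {"linear": [0, 0, 0], "rot": [0, 0, 0], "jaw": 0.95}, {"linear": [0, 0, 0], "rot": [0, 0, 0], "jaw": 0.95}]'

```text
clock: 15.78
eef_pos: [490.5, -43.2, 149.7]
tool_rot: [[0.993, -0.001, 0.114], [-0.114, 0.0, 0.993], [-0.001, -1.0, 0.0]]
ft_force: [-0.3, -0.6, -0.4]
finger_gap: 81.1
```

Run:
```python
from h import *
o=get_obs();W=info('wrist'); a=snap('wrist','w9.png'); b=snap('scene','s9.png')
print(o['clock'],o['eef_pos'].round(1),o['finger_gap'])
np.savez('w9.npz',K=W[0],R=W[1],t=W[2],p=o['eef_pos'])
u,v=345,264
C=np.zeros((560,800,3),np.uint8); C[:,:420]=cv2.resize(a[0:280,220:430],(420,560),interpolation=cv2.INTER_CUBIC); w=b[v-56:v+56,u-38:u+38]; C[:,420:]=cv2.resize(w,(380,560),interpolation=cv2.INTER_CUBIC)
cv2.imwrite('pics/c9.png',C)
```

```text
15.775 [490.5 -43.2 149.7] 81.11246794016424
```

View pics/c9.png

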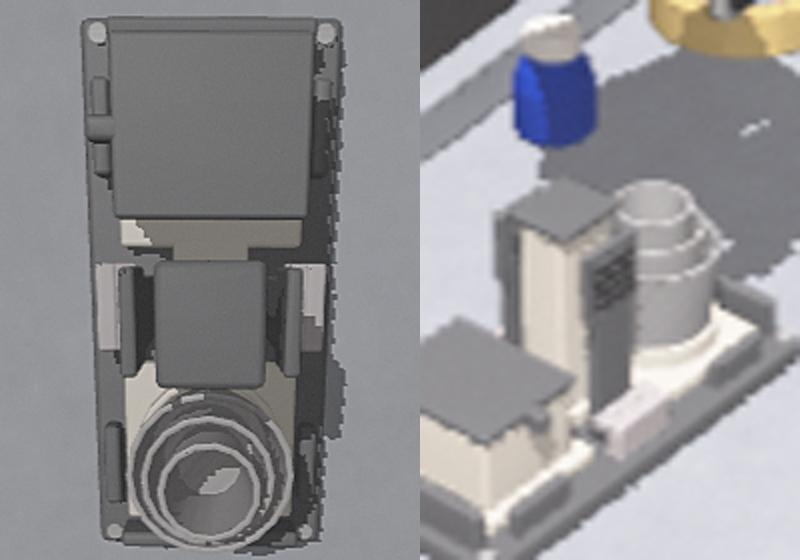

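All three cups are nested concentrically, and the scene crop shows three stepped rims, level. The cap centre ray gives (497,13), which agrees with the ring centre plus 58 mm along the axis. I'll go down over the catches.

Emit:
move_arm --moves '[{"linear": [0.0035, 0.03, 0], "rot": [0, 0, 0], "jaw": 1}, {"linear": [0.003, 0.0262, 0], "rot": [0, 0, 0], "jaw": 1}, {"linear": [0, 0, 0], "rot": [0, 0, 0], "jaw": 1}, {"linear": [0, 0, -0.03], "rot": [0, 0, 0], "jaw": 1}, {"linear": [0, 0, -0.025], "rot": [0, 0, 0], "jaw": 1}, {"linear": [0, 0, -0.02], "rot": [0, 0, 0], "jaw": 1}, {"linear": [0, 0, -0.02], "rot": [0, 0, 0], "jaw": 1}, {"linear": [0, 0, -0.015], "rot": [0, 0, 0], "jaw": 1}, {"linear": [0, 0, -0.014], "rot": [0, 0, 0], "jaw": 1}, {"linear": [0, 0, 0], "rot": [0, 0, 0], "jaw": 1}, {"linear": [0, 0, 0], "rot": [0, 0, 0], "jaw": 1}]'

```text
clock: 17.25
eef_pos: [498.0, 12.7, 27.0]
tool_rot: [[0.993, 0.001, 0.114], [-0.114, -0.0, 0.993], [0.001, -1.0, -0.0]]
ft_force: [-0.6, -0.4, 0.4]
finger_gap: 85.4
```

Run:
```python
from h import *
o=get_obs();W=info('wrist'); a=snap('wrist','w10.png'); b=snap('scene','s10.png')
print(o['clock'],o['eef_pos'].round(1),o['finger_gap'],o['ft_force'])
u,v=345,250
C=np.zeros((480,800,3),np.uint8); C[:,:420]=a[:,110:530]; w=b[v-48:v+48,u-38:u+38]; C[:,420:]=cv2.resize(w,(380,480),interpolation=cv2.INTER_CUBIC)
cv2.imwrite('pics/c10.png',C)
for n,X in(('catch top',[497,13,108]),('cap',[497,13,117])): print(n,(proj('wrist',X,W)-[110,0]).round())
```

```text
17.25 [498.   12.7  27. ] 85.43289525727478 [-0.63902929 -0.36585995  0.37190117]
catch top [212. 371.]
cap [211. 389.]
```

View pics/c10.png

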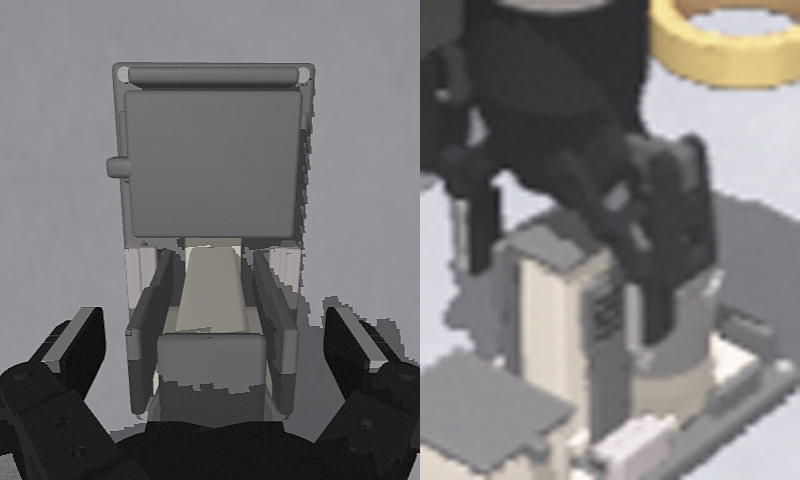

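The fingers straddle the catches symmetrically: cap centre at column 212, finger midpoint 214, no contact. I'll pinch firmly.

Emit:
move_arm --moves '[{"linear": [-0.0005, 0, 0], "rot": [0, 0, 0], "jaw": 0.7}, {"linear": [0, 0, 0], "rot": [0, 0, 0], "jaw": 0.5}, {"linear": [0, 0, 0], "rot": [0, 0, 0], "jaw": 0.35}, {"linear": [0, 0, 0], "rot": [0, 0, 0], "jaw": 0.3}, {"linear": [0, 0, 0], "rot": [0, 0, 0], "jaw": 0.3}, {"linear": [0, 0, 0], "rot": [0, 0, 0], "jaw": 0.3}, {"linear": [0, 0, 0], "rot": [0, 0, 0], "jaw": 0.3}, {"linear": [0, 0, 0], "rot": [0, 0, 0], "jaw": 0.3}]' --squeeze 70

```text
clock: 18.35
eef_pos: [497.4, 12.8, 29.1]
tool_rot: [[0.993, -0.001, 0.114], [-0.114, -0.0, 0.993], [-0.001, -1.0, -0.0]]
ft_force: [-9.6, 1.6, 19.8]
finger_gap: 31.5
```

Both catches are at their stops (the gap reads low under load, as it did on the cups). I'll lift gently first.

Emit:
move_arm --moves '[{"linear": [0, 0, 0.003], "rot": [0, 0, 0], "jaw": 0.3}, {"linear": [0, 0, 0.004], "rot": [0, 0, 0], "jaw": 0.3}, {"linear": [0, 0, 0.005], "rot": [0, 0, 0], "jaw": 0.3}, {"linear": [0, 0, 0.005], "rot": [0, 0, 0], "jaw": 0.3}, {"linear": [0, 0, 0.005], "rot": [0, 0, 0], "jaw": 0.3}, {"linear": [0, 0, 0], "rot": [0, 0, 0], "jaw": 0.3}]'

```text
clock: 19.1
eef_pos: [497.5, 12.7, 49.0]
tool_rot: [[0.993, 0.001, 0.114], [-0.114, -0.0, 0.993], [0.001, -1.0, -0.0]]
ft_force: [-0.3, 1.0, -3.5]
finger_gap: 31.4
```

Run:
```python
from h import *
o=get_obs(); a=snap('wrist','w11.png'); b=snap('scene','s11.png')
print(o['clock'],o['eef_pos'].round(1),o['finger_gap'],o['ft_force'],o['ft_torque'])
u,v=345,250
C=np.zeros((480,800,3),np.uint8); C[:,:420]=a[:,110:530]; w=b[v-48:v+48,u-38:u+38]; C[:,420:]=cv2.resize(w,(380,480),interpolation=cv2.INTER_CUBIC)
cv2.imwrite('pics/c11.png',C)
```

```text
19.1 [497.5  12.7  49. ] 31.430912871721493 [-0.2940785   1.00517311 -3.45846958] [ 0.01268414 -0.02997057 -0.02866398]
```

View pics/c11.png

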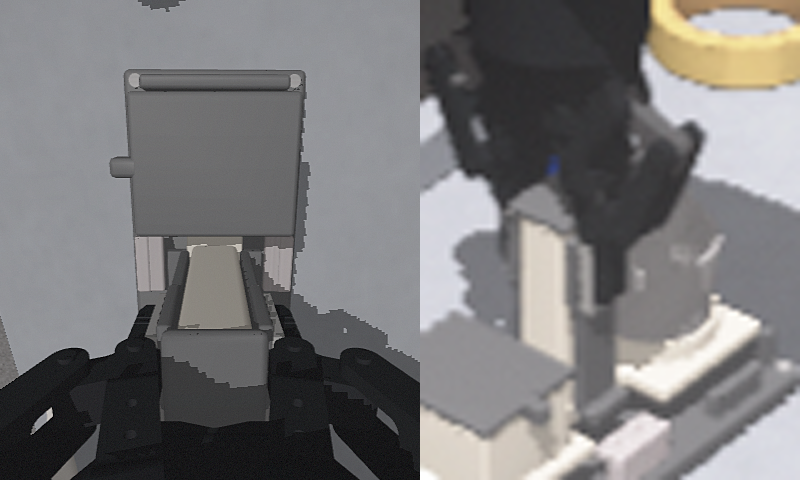

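The cassette is rising with the hand: the slide box stays fixed in the wrist view while the dock recedes. It is level, with ft_z about -4 N and near-zero torque. I'll lift another 100 mm.

Emit:
move_arm --moves '[{"linear": [0, 0, 0.008], "rot": [0, 0, 0], "jaw": 0.3}, {"linear": [0, 0, 0.014], "rot": [0, 0, 0], "jaw": 0.3}, {"linear": [0, 0, 0.014], "rot": [0, 0, 0], "jaw": 0.3}, {"linear": [0, 0, 0.014], "rot": [0, 0, 0], "jaw": 0.3}, {"linear": [0, 0, 0.014], "rot": [0, 0, 0], "jaw": 0.3}, {"linear": [0, 0, 0.014], "rot": [0, 0, 0], "jaw": 0.3}, {"linear": [0, 0, 0.012], "rot": [0, 0, 0], "jaw": 0.3}, {"linear": [0, 0, 0.008], "rot": [0, 0, 0], "jaw": 0.3}, {"linear": [0, 0, 0.003], "rot": [0, 0, 0], "jaw": 0.3}, {"linear": [0, 0, 0], "rot": [0, 0, 0], "jaw": 0.3}, {"linear": [0, 0, 0], "rot": [0, 0, 0], "jaw": 0.3}, {"linear": [0, 0, 0], "rot": [0, 0, 0], "jaw": 0.3}]'

```text
clock: 20.7
eef_pos: [496.7, 12.9, 149.0]
tool_rot: [[0.993, -0.001, 0.114], [-0.114, 0.0, 0.993], [-0.001, -1.0, 0.0]]
ft_force: [-0.1, 0.4, -4.1]
finger_gap: 31.2
```

Run:
```python
from h import *
o=get_obs(); a=snap('wrist','w12.png'); b=snap('scene','s12.png')
print(o['clock'],o['eef_pos'].round(1),o['finger_gap'],o['ft_force'].round(1),np.abs(o['joint_vel']).max())
u,v=345,220
C=np.zeros((480,800,3),np.uint8); C[:,:420]=a[:,110:530]; w=b[v-48:v+48,u-38:u+38]; C[:,420:]=cv2.resize(w,(380,480),interpolation=cv2.INTER_CUBIC)
cv2.imwrite('pics/c12.png',C)
```

```text
20.7 [496.7  12.9 149. ] 31.216743501592166 [-0.1  0.4 -4.1] 0.002248232300027409
```

View pics/c12.png

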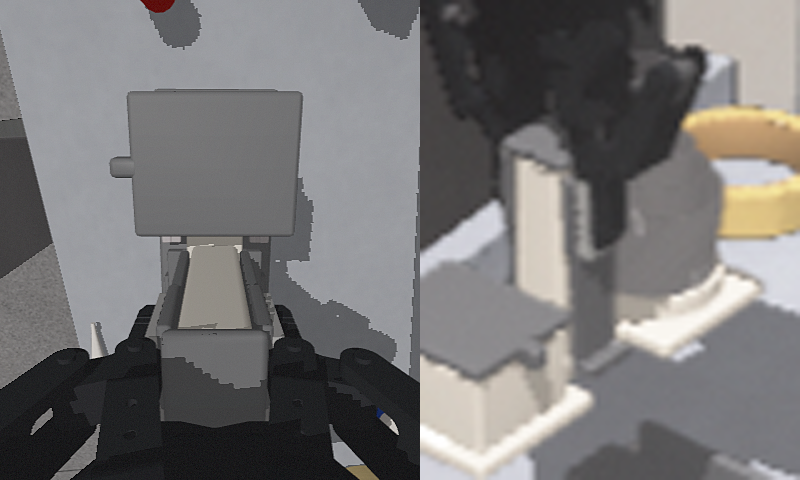

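The cassette hangs level about 120 mm up, with the cups still in their ring and the arm still. Handing in.

```bash
python3 -c "
from h import *
print(robot.sign_off())"
```

```text
the job is handed in; nothing more can be done
None
```

I nested the middle cup in the large one and the small steel cup in the middle one. Then I pinched both catches, lifted the cassette 120 mm straight up, and handed the job in at 20.7 s of the 59 s allowed.

**Last checks:**
- **Level:** the tool is vertical, and the slide box holds its place in the wrist view from lift-off to the end.
- **Load:** the force reads -4.1 N vertically, a little under the 4.7 N expected but inside the quarter tolerance on mass.
- **Still:** the arm's joint speeds are about 0.002 rad/s.
- **Cups:** all three rims were seen concentric and stepped before the lift. Afterwards the large cup is seen in its ring, but the hand hides the inner rims, so I could not recheck the nesting directly.

**What disagreed:**
- **Finger tips:** they sit about 45–50 mm behind the reported TCP. My first grasp therefore closed in the air above the middle cup without touching it. I corrected this from the images.
- **Finger gap:** under the 70 N grip it read 31 mm, where 38 mm was expected with the catches fully pressed. It also read about 2 mm low on the cups. I took the catches as being at their stops because the cassette released and lifted freely.
- **Pictures:** I viewed 14, four over the budget of 10.

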